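# Shuttle a shower head under the leak-test plunger and seal it

### The job

The shower head in the nest of the leak-test fixture is to be tested: push the fixture's red push plate all the way in, so that the stop pin goes well past the yellow catch, then back off and let the spring bring the shuttle back onto the catch, where it must stay latched by itself. Then press the black palm knob of the plunger all the way down, so that its rubber nose seals the head's inlet, and finish while holding it down. Work only by pushing and pressing: do not touch the shower head itself, and leave the other things on the bench where they are.

Things in the scene. Friction and masses are not known exactly. Their poses are not given: they have to be found in the camera images.
- fixture: Leak-test fixture, fixed to the bench, placed and turned differently each time: aluminium base plate 275 x 205 x 10 mm, shuttle on two rods, column at the far end with a blue cross-arm that carries the plunger. Origin on the worktop below the plunger's axis; x points away from the worker along the shuttle's pushing direction, y left, z up. Column and gauge: x = 80 to 130 mm, up to 250 mm high.
- shuttle (a joint): Shuttle travel along the fixture's x, m. 0 = rest, pulled to the front by its spring; 0.065 = all the way in, end stop. The catch drops behind the stop pin at about 0.046; let go from beyond that, the shuttle comes back to 0.045 and stays latched, inlet under the plunger; let go earlier it returns to 0. Takes 3.5 N at rest to 7 N fully in, plus 40 N per m/s and up to 4 N while lifting the catch.
- catch (a joint): Yellow sprung hook lever on the fixture's right-hand edge, rad: 0 = down (also when latched), about 0.2 while the shuttle's stop pin passes under the hook. It works by itself.
- plunger (a joint): Plunger stroke, m: 0 = up, 0.021 = fully down on its stop. It moves straight down and springs back when let go. With the shuttle latched, its sprung nose meets the head's inlet at about 0.0135; from there the nose spring adds, about 11 N in all at the stop.
- push_pad (a point): Centre of the front face of the upright red push plate (58 wide, 42 high, centre 52, lower edge 28 mm above the worktop); faces the worker (-x of the fixture), moves with the shuttle, at rest 192 mm in front of the plunger's axis. Space in front of it is free; of the base only rod end blocks, 27 mm high, 32 mm and more to either side of the centre line, come beside it when pushed in.
- knob_top (a point): Centre of the top of the plunger's black mushroom knob, 48 mm across, with a flat 30 mm in diameter on top; z = 0.227 when up, 0.206 when fully down.
- head_inlet (a point): Centre of the upper end of the inlet of the shower head in the nest (chrome, disc 125 mm in diameter, 92 mm high, inlet neck 24 mm, 128 mm above the worktop); it lies loose on the shuttle between four black jaws.
- head_wait: Another shower head like it, standing on the bench at the left; bystander. Origin at the centre of its underside.
- driver: Red and black screwdriver, 182 mm long, lying in front on the left; bystander. Origin under its middle.
- spanner: Open-ended spanner, 199 mm long, lying in front on the right; bystander. Origin under its middle.
- ptfe: Blue spool of white thread tape, 60 mm, on the right; bystander. Origin under its middle.
- nipple: Brass double nipple, 40 mm long, on the right; bystander. Origin under its middle.
- tape: Roll of black tape, 55 mm, on the right; bystander. Origin under its middle.

How it is judged (in metres and radians):
On the way, in this order (a step that is already met when the one before it is completed fails the run):
1. the push plate has been pushed all the way in (shuttle beyond 58 of 65 mm) (value of joint shuttle above 0.058 m).
2. the shuttle has been let go and stands latched on the catch by itself, with the plunger still up (value of joint shuttle between 0.0425 and 0.0475 m and value of joint catch below 0.06 rad and contact force between each of the arm, the fingers and shuttle below 0.2 N and value of joint plunger below 0.006 m), for 0.3 s.
At the end, for the whole second after the job is handed in: The shuttle stands latched at mid position (45 +- 2.5 mm) with the catch down and nobody holding it, the plunger is held at least 17.5 mm down (of 21) by the robot's fingers and its nose presses on the inlet with more than 2.5 N, the head standing flat in its nest (value of joint shuttle between 0.0425 and 0.0475 m and value of joint catch below 0.06 rad and contact force between each of the fingers, the arm and shuttle below 0.2 N and value of joint plunger above 0.0175 m and contact force between plunger and head_test above 2.5 N and contact force between the fingers and plunger above 2 N and angle between head_test's own z axis and vertical below 0.06 rad); the arm keeps its last pose, push and grip.
It fails at once if the robot touched the shower head in the nest (contact force between any of the fingers, the arm and head_test above 0.5 N).
It fails at once if the shower head was lifted or tipped in its nest (z of head_inlet in the frame of fixture above 0.138 m or angle between head_test's own z axis and vertical above 0.2 rad).
It fails at once if something else on the bench was displaced by more than 20 mm (distance of any of head_wait, driver, spanner, ptfe, nipple, tape from where it was at the start of the episode above 0.02 m).
It also fails if it takes over 42 s, if anything falls off the work surface, if the arm or the gripper's body presses on something with over 40 N, if the wrist force passes 120 N, or if a joint passes its speed limit or range.

### The arm

A 6-joint arm with a two-finger parallel gripper is mounted at the origin on a cart in front of the work surface, level with it; the furniture and walls round the work are solid. World frame = base frame: x ahead of the robot, y to its left, z up, the work surface at z = 0. Lengths are in mm, angles in rad, forces in N, time in s.
With the tool pointing down it reaches from about 400 to 825 mm from the base axis. Payload 7 kg.
Tool frame: the origin (TCP) lies midway between the tips of the shut fingers; the grasp point (between the pads) lies 19 mm behind it; z points along the fingers, y is the direction in which the jaws open and shut (so a half turn about z gives the same grasp; the last joint's range is limited). The gripper opens to 85 mm and grips with 20 to 120 N. Pads are 22 mm wide; open, the fingers measure 114 mm over their backs; the gripper's body (76 mm by 85 mm) begins 54 mm behind the grasp point. The pads swing forward as they close: fully open they stand 13 mm farther back than shut.
Start: joints at [-0.863, 0.359, 0.012, 0, -1.224, -0.288], TCP at [275.087, -616.379, 231.302] pointing down, gripper open.
Joint ranges: [-3.07, 3.07], [-1.43, 2.12], [-1.02, 1.25], [-3.03, 1.67], [-3.05, -0], [-3.03, 3.03]. Speed limits (rad/s): [2.39, 2.39, 3.01, 3.14, 3.14, 3.14].

### API

Orientations are given as a rotation vector (axis times angle).
In Python, from station import * gives the robot as it stands. Calls block until the motion is done:
- movep(position, orientation): joint-space move of the TCP to a pose.
- movel(position, rot=None, feed=150): straight line of the TCP; rot=None keeps the orientation; feed is the mean speed in mm/s.
- move_j(angles): joint-space move.
- gripper_to(opening, grasp_force=None): finger opening in mm; grasp_force is the grip in N (None keeps the last); returns when the fingers have stopped.
- sleep(seconds).
- ik(position, orientation): joint angles nearest the present ones, or None.
- sense(): the state.
- read_camera(name): name is "side" or "top" or "wrist"; returns the picture (480x640x3 uint8, red, green, blue); there is no depth.
- camera_model(name): a dict with "mtx" (3x3 intrinsics, pixels), "position" and "attitude" of the camera in the world. Camera axes: x right, y up, looking along -z (the intrinsics and any distortion apply to the point x, -y, -z); pixel columns grow to the right and rows downward; lengths in mm; the calibration is good to about 2 mm. A picture is of the moment at which its call begins: read the wrist's pose just before it. camera_model takes no time and is no camera call; for the wrist camera it gives the pose at the moment of the call.
A pose or a line that the arm cannot do raises MotionError and nothing moves.
- sign_off(): hands the job in, once; it reports no verdict.
The state is a dict: "t": time; "q": joint angles; "qvel": joint speeds; "joint_efforts": joint torques, N m; "tcp_pos": TCP position; "eef_rot": TCP orientation; "ft_force": force on the tool from outside, world axes, zero at the start; "torque": the same for the moment, N m; "finger_gap": finger opening in mm.
Only numpy, scipy, OpenCV 4.12 (cv2) and the standard library are available. Lean on these libraries where they do the work, as an engineer would, in place of code of your own. Each camera call takes 0.05 s, during which the arm holds its last target. There are 200 camera calls.

## Working session

There is one attempt and no reset: what is moved stays moved. The work goes in short steps, each a Python script; the robot and the scene stay as the last script left them, time stands still between calls to the robot, and variables do not carry over. Pictures are saved under pics/ and viewed, about 8 in all and at most 12, crops included, and the job is handed in when it is done.

```bash
ls; mkdir -p pics; python3 - <<'E'
from station import *
import cv2
for n in ("top","side"):
    im=read_camera(n); cv2.imwrite(f"pics/{n}0.png",im[:,:,::-1])
    m=camera_model(n); print(n,{k:(v.tolist() if hasattr(v,'tolist') else v) for k,v in m.items()})
print(sense())
E
```

```text
pics
top {'mtx': [[564.2905201480004, 0.0, 308.637406594968], [0.0, 564.2905201480004, 236.58999825424027], [0.0, 0.0, 1.0]], 'position': [394.3248246560113, -5.413751142535462, 1698.9796671978158], 'attitude': [0.04814728980792324, -0.0762004948734368, -1.5674099231289158]}
side {'mtx': [[523.6410061197765, 0.0, 320.28302652542095], [0.0, 523.6410061197765, 242.9912220459224], [0.0, 0.0, 1.0]], 'position': [142.35640012854958, -1110.6552087125663, 967.2463654529736], 'attitude': [0.9580561335798324, -0.1818163646056101, -0.2925841721827597]}
{'t': 0.1, 'q': array([-8.62906774e-01,  3.59291933e-01,  1.11897873e-02, -3.16883314e-04,
       -1.22410907e+00, -2.88115664e-01]), 'qvel': array([ 0.00066562, -0.00223228,  0.00471374,  0.00041488,  0.00180024,
       -0.0008988 ]), 'joint_efforts': array([-2.30098936e-03, -5.84763300e+01,  2.94109726e+01,  6.95459470e+00,
       -3.20510662e-03,  2.85234040e-05]), 'tcp_pos': array([ 274.92066961, -616.02001086,  230.4880697 ]), 'eef_rot': array([ 6.54296559e-01, -3.07227832e+00, -2.17582774e-03]), 'ft_force': array([-0.60068697,  0.12368068, -0.04634552]), 'torque': array([ 0.01706937, -0.01110886, -0.00485115]), 'finger_gap': 84.95390615315684}
```

View pics/top0.png

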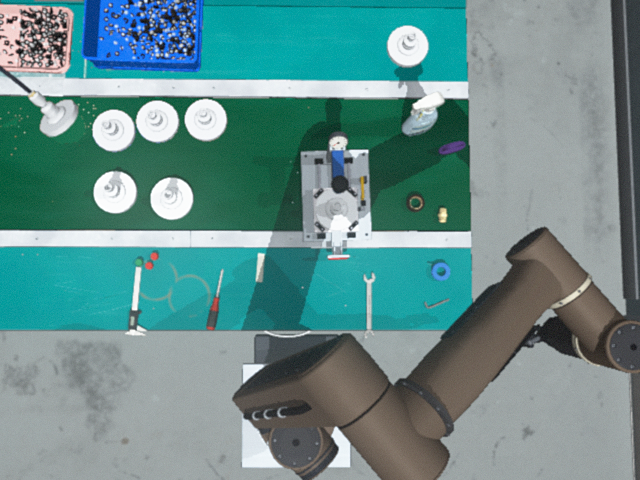

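View pics/side0.png

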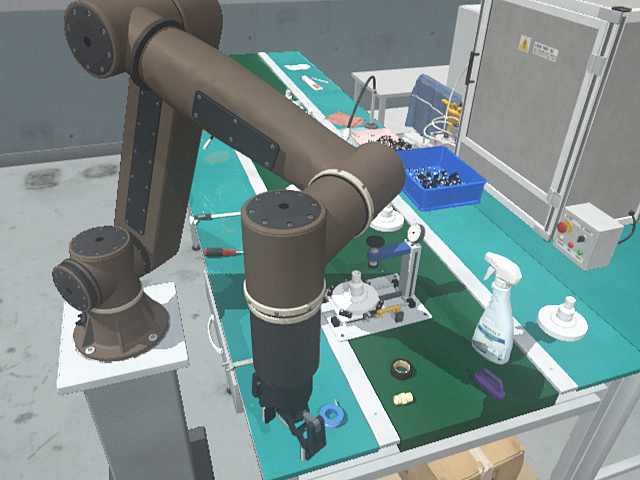

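The top view shows the fixture base with corners near (302,150), (371,150), (371,240), (303,240), the knob near (340,184) and the red plate near (340,257). In the side view the knob is near (375,241), and the arm hides the red plate.

```bash
cat > h.py <<'E'
from station import *
import numpy as np, cv2
from scipy.spatial.transform import Rotation as R
def ray(m,uv):
    K=np.array(m["mtx"]);d=np.linalg.inv(K)@[uv[0],uv[1],1]
    return np.array(m["position"]),R.from_rotvec(m["attitude"]).as_matrix()@[d[0],-d[1],-d[2]]
def onz(m,uv,z):
    p,d=ray(m,uv); return p+d*(z-p[2])/d[2]
def proj(m,P):
    c=R.from_rotvec(m["attitude"]).as_matrix().T@(np.array(P)-m["position"])
    return (np.array(m["mtx"])@[c[0],-c[1],-c[2]])[:2]/-c[2]
def tri(m1,a,m2,b):
    p,d=ray(m1,a);q,e=ray(m2,b)
    s=np.linalg.lstsq(np.c_[d,-e],q-p,rcond=None)[0]
    A=p+d*s[0];B=q+e*s[1];return (A+B)/2,np.linalg.norm(A-B)
E
python3 - <<'E'
from h import *
m=camera_model("top");im=cv2.imread("pics/top0.png")
hsv=cv2.cvtColor(im,cv2.COLOR_BGR2HSV)
def comp(mask,x0,x1,y0,y1):
    k=np.zeros_like(mask);k[y0:y1,x0:x1]=mask[y0:y1,x0:x1]
    n,l,s,c=cv2.connectedComponentsWithStats(k)
    i=1+np.argmax(s[1:,4]);return s[i],c[i],np.argwhere(l==i)[:,::-1]
red=cv2.inRange(hsv,(0,90,60),(8,255,255))|cv2.inRange(hsv,(172,90,60),(180,255,255))
s,c,p=comp(red,310,370,240,275);print("red",s,c,cv2.minAreaRect(p.astype(np.float32)),onz(m,c,60))
blk=cv2.inRange(hsv,(0,0,0),(180,255,50))
s,c,p=comp(blk,325,355,170,200);e=cv2.minEnclosingCircle(p.astype(np.float32));print("knob",s,c,e,onz(m,c,220),onz(m,e[0],220))
# base corners
for u in [(302,150),(371,150),(371,240),(303,240)]: print(onz(m,u,10)[:2])
a=cv2.resize(im[135:275,280:390],None,fx=5,fy=5,interpolation=cv2.INTER_CUBIC)[:600]
b=cv2.imread("pics/side0.png")
cv2.imwrite("pics/c1.png",cv2.resize(im[140:270,285:385],None,fx=4.5,fy=4.5,interpolation=cv2.INTER_CUBIC))
E
```

```text
red [329 258  18   2  21] [336.71428571 258.19047619] ((337.5, 258.5), (1.0, 17.0), 90.0) [ 461.69108822 -116.36724238   60.        ]
knob [332 176  16  16  74] [338.47297297 182.71621622] ((339.24591064453125, 183.56556701660156), 7.766367435455322) [ 655.32409718 -110.6461336   220.        ] [ 653.05731884 -112.69265267  220.        ]
[792.35182702 -14.85645724]
[ 793.60558158 -225.02719003]
[ 518.71603297 -223.09659115]
[518.0919883  -18.58881569]
```

View pics/c1.png

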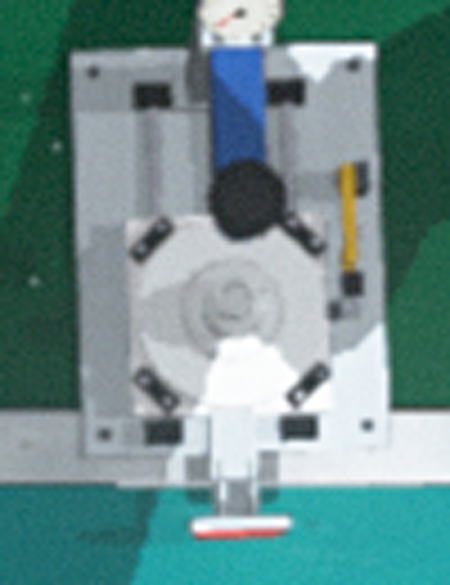

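The crop shows the base corners at crop (70,52), (376,44), (388,452), (82,455), the knob centre at (247,199), and the plate's top edge from (190,523) to (293,519). The base is turned by only about 1.5°.

```bash
python3 - <<'E'
from h import *
m=camera_model("top");ms=camera_model("side")
f=lambda x,y:(285+(x+.5)/4.5-.5,140+(y+.5)/4.5-.5)
C=np.array([onz(m,f(*u),10)[:2] for u in [(70,52),(376,44),(388,452),(82,455)]])
print(C.round(1))
print([np.linalg.norm(C[i]-C[(i+1)%4]).round(1) for i in range(4)])
d=(C[0]-C[3])+(C[1]-C[2]);e=C[0]-C[1]+C[3]-C[2]
print("yaw",np.degrees(np.arctan2(d[1],d[0])),np.degrees(np.arctan2(-e[0],e[1])),C.mean(0))
k=onz(m,f(247,199),214);print("knob",k)
l=onz(m,f(190,524),73);r=onz(m,f(293,520),73);print("plate",l,r,np.linalg.norm(l-r),(l+r)/2,np.linalg.norm(((l+r)/2-k)[:2]))
v=((k-(l+r)/2)[:2]);print("yaw kp",np.degrees(np.arctan2(v[1],v[0])))
# side knob: black blob
b=cv2.imread("pics/side0.png");g=cv2.cvtColor(b,cv2.COLOR_BGR2HSV)
k2=np.zeros((480,640),np.uint8);k2[228:252,360:392]=cv2.inRange(g,(0,0,0),(180,255,70))[228:252,360:392]
n,L,s,c=cv2.connectedComponentsWithStats(k2);i=1+np.argmax(s[1:,4]);print(s[i],c[i])
print("proj of knob z=214..227 in side",proj(ms,[k[0],k[1],214]),proj(ms,[k[0],k[1],227]))
print("tri",tri(m,f(247,199),ms,(s[i][0]+s[i][2]/2-.5,s[i][1]+9*0+5)))
E
```

```text
[[ 788.7   -9.3]
 [ 795.4 -216.4]
 [ 518.5 -222.6]
 [ 515.9  -18.1]]
[np.float64(207.2), np.float64(277.0), np.float64(204.5), np.float64(272.9)]
yaw 1.5631588916869845 1.3020855413941004 [ 654.65687558 -116.59345873]
knob [ 653.3896595  -113.80334688  214.        ]
plate [467.24566525 -86.96659764  73.        ] [ 469.98107398 -153.10274574   73.        ] 66.19269254726684 [ 468.61336962 -120.03467169   73.        ] 184.88133143064098
yaw kp 1.9314889234666728
[366 236  18  12 171] [374.81871345 241.11695906]
proj of knob z=214..227 in side [375.71897345 242.60827066] [376.14353289 238.39810816]
tri (array([ 651.27902028, -112.99148627,  219.06977929]), np.float64(2.561418946663149))
```

The measurements agree: plate-to-knob spacing, base sizes and the side-view ray all fit within about 3 mm. That gives the knob at about (652,-114), yaw about 1.5°, and the plate face at about (460,-119). Next I'll move to the pre-push pose and use touch to find the plate.

```bash
cat >> h.py <<'E'
yaw=np.radians(1.5); KN=np.array([652.,-114.])
def fx(x,y=0,z=0): return np.r_[KN+[x*np.cos(yaw)-y*np.sin(yaw),x*np.sin(yaw)+y*np.cos(yaw)],z]
def rot(a): return (R.from_rotvec([0,0,yaw+a])*R.from_rotvec([0,np.pi,0])).as_rotvec()
E
python3 - <<'E'
from h import *
s=sense();m=camera_model("wrist")
T=R.from_rotvec(s["eef_rot"])
print("cam in tool",T.inv().apply(np.array(m["position"])-s["tcp_pos"]),T.inv().apply(R.from_rotvec(m["attitude"]).apply([0,0,-1])))
best=[]
for a in (0,np.pi/2,np.pi,-np.pi/2):
    for n,p in (("hi",fx(-240,0,160)),("lo",fx(-240,0,45)),("in",fx(-138,0,45)),("kn",fx(0,0,200))):
        q=ik(p,rot(a)); print(round(a,2),n,p.round(0),None if q is None else np.round(q,2))
E
```

```text
cam in tool [ 6.81426948e+01 -1.16133244e-01 -1.42341735e+02] [-2.69384428e-01 -5.43820572e-04  9.63032572e-01]
0 hi [ 412. -120.  160.] [ 0.18  0.01 -0.61  0.   -0.96 -1.72]
0 lo [ 412. -120.   45.] [ 0.18  0.18 -0.75  0.   -0.64 -1.72]
0 in [ 514. -118.   45.] [ 0.15  0.32 -0.54  0.   -0.71 -1.69]
0 kn [ 652. -114.  200.] [ 0.12  0.36 -0.06  0.   -1.15 -1.67]
1.57 hi [ 412. -120.  160.] [ 0.18  0.01 -0.61  0.   -0.96 -0.15]
1.57 lo [ 412. -120.   45.] [ 0.18  0.18 -0.75  0.   -0.64 -0.15]
1.57 in [ 514. -118.   45.] [ 0.15  0.32 -0.54  0.   -0.71 -0.12]
1.57 kn [ 652. -114.  200.] [ 0.12  0.36 -0.06  0.   -1.15 -0.09]
3.14 hi [ 412. -120.  160.] [ 0.18  0.01 -0.61  0.   -0.96  1.42]
3.14 lo [ 412. -120.   45.] [ 0.18  0.18 -0.75  0.   -0.64  1.42]
3.14 in [ 514. -118.   45.] [ 0.15  0.32 -0.54  0.   -0.71  1.45]
3.14 kn [ 652. -114.  200.] [ 0.12  0.36 -0.06  0.   -1.15  1.48]
-1.57 hi [ 412. -120.  160.] [ 0.18  0.01 -0.61  0.   -0.96  2.99]
-1.57 lo [ 412. -120.   45.] [ 0.18  0.18 -0.75  0.   -0.64  2.99]
-1.57 in [ 514. -118.   45.] [ 0.15  0.32 -0.54  0.   -0.71  3.02]
-1.57 kn [ 652. -114.  200.] None
```

```bash
python3 - <<'E'
from h import *
gripper_to(0,40)
movep(fx(-240,0,160),rot(0)); movel(fx(-240,0,47),feed=120)
s=sense();f0=s["ft_force"];print(s["t"],s["tcp_pos"],f0,s["finger_gap"])
m=camera_model("wrist");cv2.imwrite("pics/w1.png",read_camera("wrist")[:,:,::-1])
print(proj(m,fx(-192,0,73)),proj(m,fx(-192,29,73)),proj(m,fx(-192,-29,73)))
E
```

```text
3.8417 [ 412.53943163 -120.31007833   47.46767171] [-0.32379872  0.08159652  0.3467862 ] 0.3675279853869659
[321.90931839 451.35131729] [399.18738424 451.41954393] [244.65254813 451.28310945]
```

View pics/w1.png

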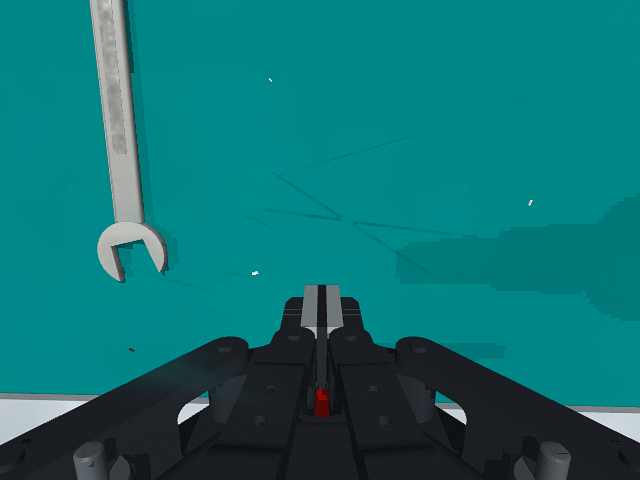

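The wrist view shows the shut fingers at about (322,300), the red plate glimpsed behind them at (322,403), and the spanner well clear. I'll push next, with force feedback.

```bash
python3 - <<'E'
from h import *
f0=sense()["ft_force"]; ax=np.array([np.cos(yaw),np.sin(yaw),0])
F=lambda s:-(s["ft_force"]-f0)@ax
x=-212; movel(fx(x,0,47),feed=100); c=None; lastF=0
while x<-115:
    x+=2 if c is None else (12 if x-c<38 else 3)
    movel(fx(x,0,47),feed=60 if c else 40); s=sense(); f=F(s)
    print(round(s["t"],2),x,((s["tcp_pos"]-fx(0))@ax).round(1),f.round(1))
    if c is None and f>2: c=x
    if c is not None and f>22: break
    if c is None and x>-188: break
cv2.imwrite("pics/top2.png",read_camera("top")[150:275,280:390,::-1].repeat(4,0).repeat(4,1))
E
```

```text
4.58 -210 -210.3 0.6
4.83 -208 -207.9 1.2
5.08 -206 -205.8 0.4
5.33 -204 -204.0 1.3
5.58 -202 -202.8 4.5
5.92 -190 -190.6 4.9
6.28 -178 -179.0 4.5
6.62 -166 -168.9 7.3
6.97 -154 -155.8 6.3
7.22 -151 -152.9 5.7
7.47 -148 -150.0 6.0
7.72 -145 -147.0 5.9
7.97 -142 -144.0 6.1
8.22 -139 -141.0 7.0
8.47 -136 -138.9 10.2
8.72 -133 -138.9 19.0
8.97 -130 -138.9 27.1
```

The end stop was reached: from contact at -203.5 to the stop at -138.9 is about 65 mm of travel. I'll back off and verify the latch.

```bash
python3 - <<'E'
from h import *
movel(fx(-205,0,47),feed=60); movel(fx(-225,0,47),feed=120); sleep(0.5)
movel(fx(-225,0,190),feed=200); movep(fx(-150,0,300),rot(0))
s=sense();print(s["t"],s["tcp_pos"])
m=camera_model("wrist");w=read_camera("wrist")[:,:,::-1]
print("knob pred",proj(m,fx(0,0,227)),"plate rest/latched",proj(m,fx(-192,0,73)),proj(m,fx(-147,0,73)))
t=read_camera("top")[140:270,285:385,::-1]
t=cv2.resize(t,None,fx=3.69,fy=3.69,interpolation=cv2.INTER_CUBIC)[:480]
cv2.imwrite("pics/w2full.png",w)
cv2.imwrite("pics/c2.png",np.hstack([cv2.resize(w,(430,323)) .copy() if 0 else cv2.copyMakeBorder(cv2.resize(w,(430,322)),0,158,0,0,0),t]))
E
```

```text
12.7 [ 501.87740334 -117.77632212  298.40519897]
knob pred [321.53840142 459.89013428] plate rest/latched [321.6240873  160.84214449] [321.62102775 207.80154716]
```

View pics/c2.png

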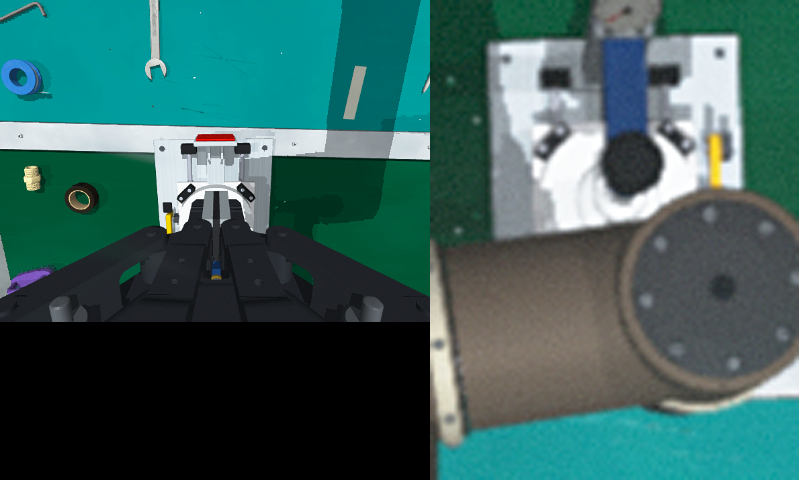

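The shuttle is latched: the plate edge is at wrist row ~205, where 207.8 was predicted for latched and 161 for rest. The knob's position is unchanged, so I'll press it.

```bash
python3 - <<'E'
from h import *
movel(fx(-0.7,0,290),feed=150); sleep(.2); f0=sense()["ft_force"]
movel(fx(-0.7,0,233),feed=100)
z=233
while z>192:
    z-=2.5; movel(fx(-0.7,0,z),feed=30); s=sense(); f=s["ft_force"]-f0
    print(round(s["t"],2),z,s["tcp_pos"].round(1),f.round(1))
    if f[2]>22: break
sleep(.3); s=sense(); print(s["t"],s["tcp_pos"].round(1),(s["ft_force"]-f0).round(1),s["torque"].round(2))
cv2.imwrite("pics/w3.png",read_camera("wrist")[:,:,::-1])
cv2.imwrite("pics/s3.png",cv2.resize(read_camera("side")[200:360,300:460,::-1],None,fx=3.5,fy=3.5,interpolation=cv2.INTER_CUBIC))
E
```

```text
15.12 230.5 [ 651.4 -114.   230.9] [-1.  -1.1 -0.9]
15.37 228.0 [ 651.2 -114.   227.9] [-1.1 -1.  -1.4]
15.62 225.5 [ 651.6 -114.1  225.8] [0.2 0.4 3.2]
15.87 223.0 [ 651.6 -114.1  223.1] [ 0.2 -0.8  2.4]
16.12 220.5 [ 651.5 -114.1  220.5] [ 1.3 -1.2  2.5]
16.37 218.0 [ 651.4 -114.   217.9] [ 1.  -0.8  2.7]
16.62 215.5 [ 651.4 -114.   215.4] [ 1.1 -0.2  3. ]
16.87 213.0 [ 651.4 -114.   213.3] [ 1.2 -0.6  5.4]
17.12 210.5 [ 651.4 -114.1  211.1] [-0.3 -0.4  6.2]
17.37 208.0 [ 651.4 -114.   208.9] [-1.4  0.7  8.4]
17.62 205.5 [ 651.4 -114.   206.7] [-3.2  0.8 10.1]
17.87 203.0 [ 651.5 -114.1  206. ] [-6.5  2.1 17.6]
18.12 200.5 [ 651.6 -114.1  205.9] [-10.6   4.5  29.8]
18.4167 [ 651.6 -114.1  205.9] [-10.7   5.2  29.6] [ 1.82  3.9  -0.01]
```

View pics/w3.png

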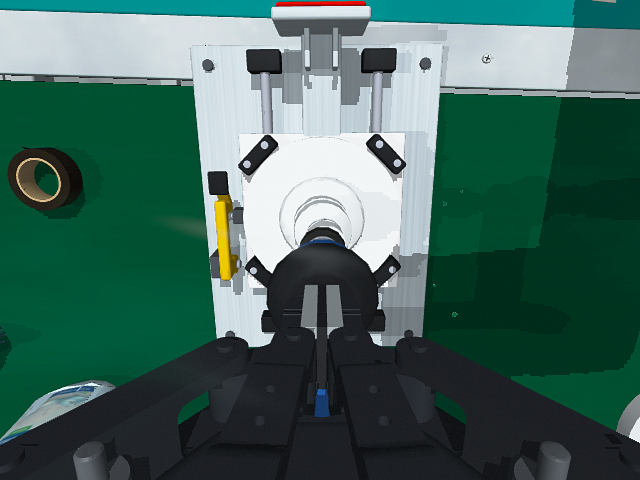

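View pics/s3.png

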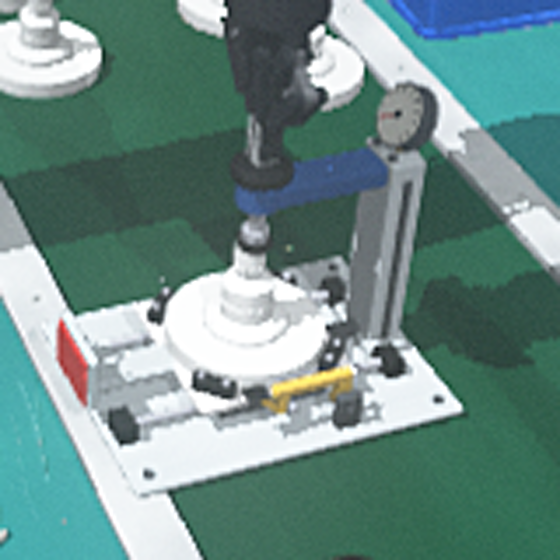

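The wrist view shows the fingers centred on the knob at (322,285), the catch lying flat beside the pin at about (228,220), and the plate latched. The side view shows the nose on the inlet, the head flat and the catch down. The fingertips stopped at z = 205.9 mm, which is the plunger's stop, at a steady 29.6 N.

```bash
python3 - <<'E'
from h import *
sign_off(); s=sense(); print(s["t"],s["tcp_pos"].round(1),s["ft_force"].round(1))
E
```

```text
the job is handed in; nothing more can be done
the job is handed in; nothing more can be done
```

I carried out the test and handed it in at about 18.5 s, with the plunger held down on its stop. The hand-in gave no verdict, so everything below comes from my own checks.

- **Push:** I pushed the red plate with the shut fingers for about 65 mm, from first contact to the end stop, where the force rose to 27 N. That is well past the catch.
- **Latch:** After I backed off, the shuttle stayed latched by itself. The plate edge was at about wrist image row 205, against 208 predicted for latched and 161 for rest. The last pictures show the catch down.
- **Plunger:** I pressed the knob from about z = 227 mm down to 205.9 mm, where fully down is 206. The force rose from the point where the nose should meet the inlet, and it held steady at 29.6 N on the stop.
- **Scene:** In the last pictures the nose is on the inlet and the head looks flat in its nest. I saw nothing on the bench displaced, but I did not measure each item.

One thing was less clean: about 12 N of sideways force remained on the knob while I held it down. It did not change over the last 0.3 s, so I left it alone. I could not measure the nose force on the inlet directly.

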